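Pin the lever shaft of a bearing block

ROBOT

A 6-joint arm with a two-finger parallel gripper is mounted at the origin on a cart in front of the work surface, level with it; the furniture and walls round the work are solid. World frame = base frame: x ahead of the robot, y to its left, z up, the work surface at z = 0. Lengths are in mm, angles in rad, forces in N, time in s.
With the tool pointing down it reaches from about 350 to 775 mm from the base axis. Payload 7.3 kg.
Tool frame: the origin (TCP) lies at the very end of the fingers, on their centre line; the grasp point (between the pads) lies 19 mm behind it; z points along the fingers, x is the direction in which the jaws open and shut, and the axes are right-handed (so a half turn about z gives the same grasp; the last joint's range is limited). The gripper opens to 92 mm and grips with 3 to 60 N. Pads are 19 mm wide; open, the fingers measure 130 mm over their backs; the gripper's body (75 mm by 190 mm) begins 47 mm behind the grasp point.
Start: joints at [1.172, 0.342, 1.524, -0, 1.275, -0.146], TCP at [131.295, 508.337, 226.741] pointing down, gripper open.
Joint ranges: [-2.53, 2.53], [-0.77, 2.02], [0.04, 2.7], [-1, 4.14], [0.28, 2.66], [-3.11, 3.11]. Speed limits (rad/s): [2.57, 2.57, 3.14, 3.14, 3.14, 3.14].

INTERFACE

Orientations are given as [roll, pitch, yaw] about the fixed x, y, z axes, in that order (R = Rz(yaw) Ry(pitch) Rx(roll)).
In Python, from plant import bot, capture, camera_params gives the robot as it stands.
- The arm moves only by the shell command python3 -m jog 'ROWS' [OPENING]. ROWS is a JSON object of lists of equal length, an entry for each row: "xyz": the shift along the world's x, y, z as a fraction of full scale, a list of three; "angular": the turn, a rotation vector about the world's x, y, z as a fraction of full scale, a list of three. In form: {"xyz": [[x, y, z], ...], "angular": [[wx, wy, wz], ...]}. A call has 1 to 10 rows; each row shifts and turns the pose as measured when the row begins; what a row does not reach is not made up. Full scale, the value 1, is 2 cm for a shift and 6 degrees for a turn. A row lasts 1/10 s, in which the tool goes at most 50 mm and 8.59 degrees, less where a joint would pass 70% of its speed; a pose out of reach is approached as far as the arm can. A call with a number of a shift or a turn outside -1 to 1 is refused whole. A call with a gripper value outside its range is refused whole. OPENING is the closure, from -1 (fully open) to 1 (shut), set as the call begins (- or left out, the last holds). The fingers move at their own pace and stop on an object; the grip force is fixed at half the most. Time passes only in rows, so rows that do not move let the fingers close. It gives the time, the measured TCP pose, the force and the opening at its end, in the units of the state.
- bot.get_obs(): the state, without advancing time (a new reading comes with each control period).
- capture(name): name is "side" or "top" or "wrist"; returns the picture (384x512x3 uint8, red, green, blue); there is no depth.
- camera_params(name): a dict with "fx", "fy", "cx", "cy" (pixels), "k1" (the pictures are not rectified: a ray, as slopes to the right and down, at radius r is drawn at 1 + k1 r^2 times it, then the intrinsics apply), "rvec" (rotation vector, rad) and "tvec" (3), from world to camera coordinates, as OpenCV has them. Camera axes: x right, y down, z forward; pixel columns grow to the right and rows downward; lengths in mm; the calibration is good to about 2 mm. A picture is of the moment at which its call begins: read the wrist's pose just before it. camera_params takes no time and is no camera call; for the wrist camera it gives the pose at the moment of the call.
- bot.close_job(): hands the job in, once; it reports no verdict.
The state is a dict: "time": time; "joint_positions": joint angles; "dq": joint speeds; "tau": joint torques, N m; "tool_pos": TCP position; "tcp_rot": TCP orientation; "contact_force": force on the tool from outside, world axes, zero at the start; "moment": the same for the moment, N m; "grip_width": finger opening in mm.
Only numpy, scipy, OpenCV 4.12 (cv2) and the standard library are available. Lean on these libraries where they do the work, as an engineer would, in place of code of your own. Each camera call takes 0.05 s, during which the arm holds its last target.

TASK

Push the ball-ended lever on the bearing block over, away from the robot, until it comes up against its stop: there the cross-hole of the shaft, hidden inside the block, lines up with the hole in the block's top. Then take the locking pin, the slim one with the tall plain round grip, out of the plywood rack and put it down through the hole until its collar sits flush on the block; leave the other pin, with the broad round knob, in the rack.

Things in the scene. Friction and masses are not known exactly. Their poses are not given: they have to be found in the camera images.
- lever (a joint): lever angle (rad). The lever turns with a 40 mm steel shaft, hidden in the block, along y of pin_hole and 28 mm straight below it. 0: upright; positive: leaning to the point's +x. Starts between -0.45 and -0.1 (leaning to the robot); stops hard at +0.70, where the hidden cross-hole lines up (0.15 rad short is enough). Friction keeps it where left; about 3 N at the ball turns it
- lever_ball (a point): centre of the black 22 mm ball on the lever's end, 75 mm from the shaft axis, 62 mm to the -y side of pin_hole; its x and z from that point are 75 sin(q) and -28 + 75 cos(q) mm, q the lever angle. The lever is a 12 mm steel rod; it clears the block's side by 20 mm
- pin_hole (a point): centre of the hole in the top of the grey bearing block fixed on the table, level with that face, 70 mm above the table; z up, x away from the robot, lever on the -y side. Top 62 (x) by 60 mm, foot 130 by 92 mm. Hole 16 mm square, countersunk to 26 mm at the mouth; below it the shaft's 16 mm cross-hole, shut off unless the lever is at its stop
- lock_pin_grip (a point): the steel locking pin: middle of its upright round grip, 18 mm thick, 44 mm tall. A collar, 32 mm across, 5 mm thick, has its underside 27 mm below the point; then a 10 mm shank, tapered at its tip, to 81 mm below. Hangs upright by the collar in a plywood rack left of the block: 64 mm tall, 170 mm long (point's y), 56 mm wide (x). z up. Fully home in the block it is 27 mm above pin_hole
- knob_pin_grip (a point): the other pin, not to be used: same collar, but a low broad knob 40 mm across and a 20 mm shank, too thick for the block. The point is the middle of its knob. It hangs in the other hole of the rack, 100 mm from the locking pin, and stays there

How it is judged (in metres and radians):
On the way, in this order (a step that is already met when the one before it is completed fails the run):
1. the lever has been pushed over to its stop (within 0.15 rad) (value of joint lever above 0.55 rad), for 0.2 s.
2. the locking pin is down through block and shaft (z of lock_pin_grip in the frame of pin_hole below 0.035 m and horizontal distance between lock_pin_grip and pin_hole below 0.012 m), for 0.2 s.
At the end, for the whole second after the job is handed in: The lever is at its stop (above 0.45 rad), the locking pin stands in the hole of the block, within 12 mm of its centre, within 0.2 rad of upright and within 8 mm of fully home, and the knob pin still hangs within 30 mm of where it was (all of step 2 and value of joint lever above 0.45 rad and angle between lock_pin_grip's own z axis and vertical below 0.2 rad and distance of knob_pin_grip from where it was at the start of the episode below 0.03 m); the robot touches nothing.
It fails at once if the knob pin is taken out of the rack or pushed out of place (distance of knob_pin_grip from where it was at the start of the episode above 0.03 m).
It also fails if it takes over 58 s, if anything falls off the work surface, if the arm or the gripper's body presses on something with over 40 N, if the wrist force passes 120 N, or if a joint passes its speed limit or range.

## Working session

There is one attempt and no reset: what is moved stays moved. The work goes in short steps, Python scripts to look and compute and a shell command to move; the robot and the scene stay as the last step left them, time stands still between calls to the robot, and variables do not carry over. Pictures are saved under pics/ and viewed, and the job is handed in when it is done.

```bash
ls; mkdir -p pics; python3 - <<'E'
from plant import bot,capture,camera_params
import cv2
for n in ("side","top","wrist"):
    p=camera_params(n);print(n,p)
    cv2.imwrite(f"pics/{n}0.png",capture(n)[:,:,::-1])
print(bot.get_obs())
E
```

```text
pics
side {'fx': 496.976153867044, 'fy': 496.976153867044, 'cx': 252.6847750858897, 'cy': 189.21649054439425, 'k1': 0.010518357584955692, 'rvec': array([ 0.40416029, -2.5205923 ,  1.54336753]), 'tvec': array([508.89140828, 191.85123776, 819.33655452])}
top {'fx': 434.6133243125281, 'fy': 434.6133243125281, 'cx': 258.9369611632417, 'cy': 189.578692164781, 'k1': -0.13691387832292495, 'rvec': array([ 2.20125666, -2.17409986,  0.07122351]), 'tvec': array([-47.51917623, 530.67578702, 946.83666729])}
wrist {'fx': 346.018638550104, 'fy': 346.018638550104, 'cx': 253.61916461222336, 'cy': 186.62870209976455, 'k1': 0.029485939909115147, 'rvec': array([-2.2826036 , -1.76882035, -0.27007337]), 'tvec': array([-524.18654289,  -37.68739579,  391.14253996])}
{'time': 0.15, 'joint_positions': array([ 1.17202320e+00,  3.42568049e-01,  1.52475783e+00, -1.57359055e-05,
        1.27540460e+00, -1.46005968e-01]), 'dq': array([-0.00019033,  0.00028043, -0.00167167,  0.00034126, -0.00246745,
       -0.00152407]), 'tau': array([ 9.40653626e-04, -4.31481063e+01, -2.44355375e+01,  7.18621281e-02,
        5.37639193e-02, -1.17600857e-04]), 'tool_pos': array([131.16684158, 508.05185392, 226.21570505]), 'tcp_rot': array([-3.14144200e+00,  1.12790967e-03,  1.31803385e+00]), 'contact_force': array([-0.43261492, -0.29066005, -0.27243021]), 'moment': array([0.01800961, 0.00736056, 0.00940484]), 'grip_width': 91.77838623128528}
```

View pics/side0.png

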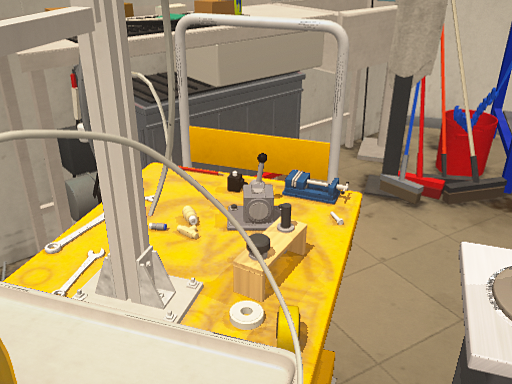

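View pics/top0.png

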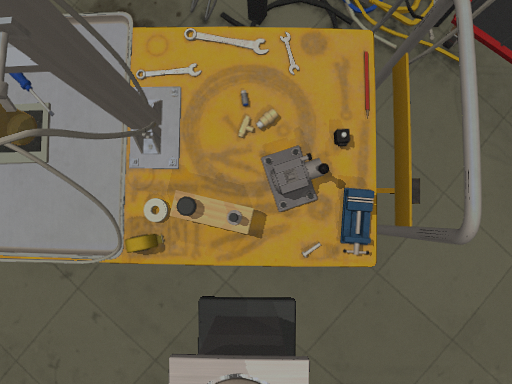

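View pics/wrist0.png

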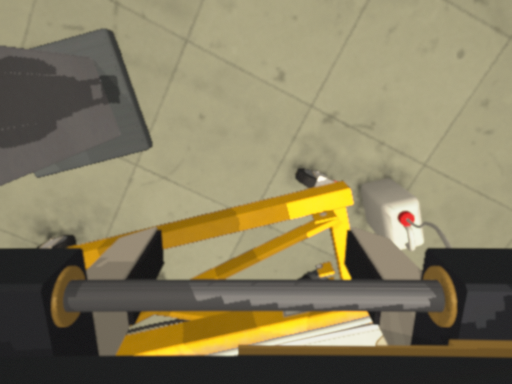

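```bash
cat > h.py <<'E'
import numpy as np, cv2
from plant import bot,capture,camera_params
def proj(n,P,p=None):
    p=p or camera_params(n);R,_=cv2.Rodrigues(p['rvec']);c=np.atleast_2d(P)@R.T+p['tvec']
    s=c[:,:2]/c[:,2:];s=s*(1+p['k1']*(s**2).sum(1,keepdims=True))
    return s*[p['fx'],p['fy']]+[p['cx'],p['cy']]
def ray(n,uv,p=None):
    p=p or camera_params(n);R,_=cv2.Rodrigues(p['rvec'])
    d=(np.array(uv,float)-[p['cx'],p['cy']])/[p['fx'],p['fy']];s=d.copy()
    for _ in range(20): s=d/(1+p['k1']*(s@s))
    return -R.T@p['tvec'], R.T@np.array([s[0],s[1],1])
def atz(n,uv,z,p=None):
    o,d=ray(n,uv,p);return o+d*(z-o[2])/d[2]
def tri(*obs):
    A=np.zeros((3,3));b=np.zeros(3)
    for n,uv in obs:
        o,d=ray(n,uv);d=d/np.linalg.norm(d);M=np.eye(3)-np.outer(d,d);A+=M;b+=M@o
    X=np.linalg.solve(A,b);return X,[np.round(proj(n,X)[0]-uv,1) for n,uv in obs]
def crop(n,x0,y0,x1,y1,f,name):
    im=capture(n)[y0:y1,x0:x1,::-1];cv2.imwrite(f"pics/{name}.png",cv2.resize(im,None,fx=f,fy=f,interpolation=cv2.INTER_CUBIC))
E
python3 - <<'E'
from h import *
for P in ([0,0,0],[131,508,227],[500,0,0],[500,100,0]):print(P,proj('top',P),proj('side',P))
a=cv2.imread('pics/top0.png')[130:270,150:350];cv2.imwrite('pics/t1.png',cv2.resize(a,None,fx=4,fy=4,interpolation=2))
a=cv2.imread('pics/side0.png')[140:310,210:350];cv2.imwrite('pics/s1.png',cv2.resize(a,None,fx=3.5,fy=3.5,interpolation=2))
E
```

```text
[0, 0, 0] [[238.0705215 422.6070224]] [[562.78805412 306.12492514]]
[131, 508, 227] [[-32.84828616 389.11390616]] [[609.5951741  485.67988777]]
[500, 0, 0] [[240.61755389 203.67768252]] [[270.05730115 251.07082451]]
[500, 100, 0] [[196.44324228 203.09212997]] [[254.10151329 281.73467242]]
```

View pics/t1.png

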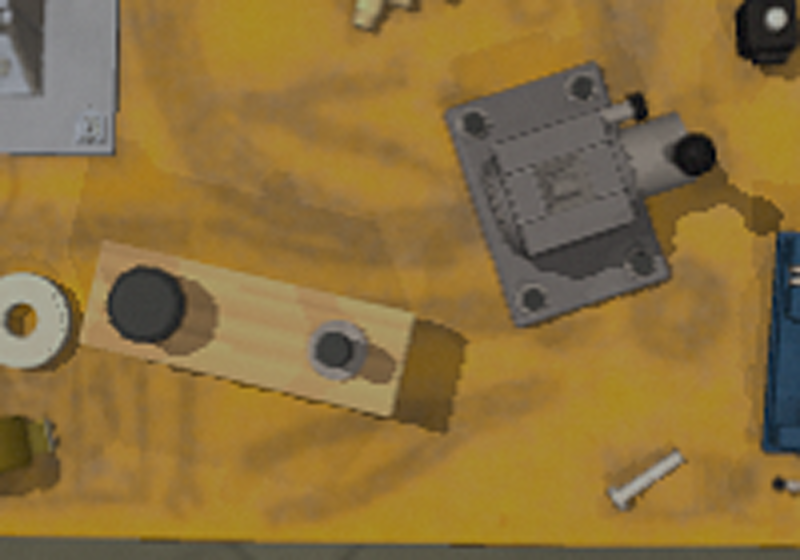

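View pics/s1.png

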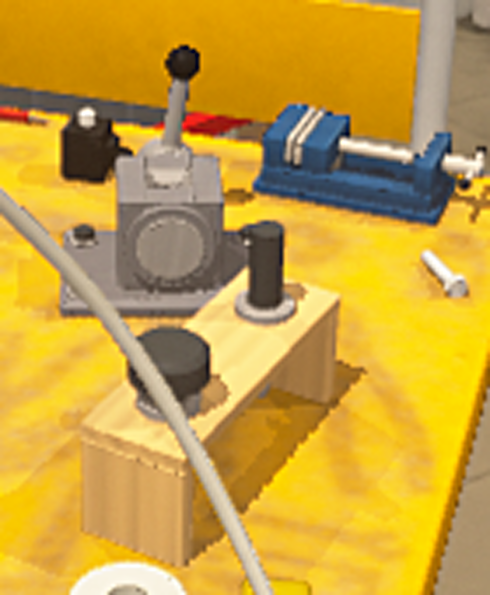

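```bash
python3 - <<'E'
from h import *
T=lambda x,y:(150+x/4,130+y/4); S=lambda x,y:(210+x/3.5,140+y/3.5)
r=np.round
print('ball',tri(('top',T(694,154)),('side',S(183,62))))
print('grip',tri(('top',T(336,350)),('side',S(267,264))), atz('top',T(336,349),66+27+22))
print('knob',tri(('top',T(147,304)),('side',S(170,360))))
print('hole',r(atz('top',T(560,185),70)))
print('topc',[r(atz('top',T(*c),70)) for c in [(490,155),(603,113),(635,218),(527,255)]])
print('foot',[r(atz('top',T(*c),12)) for c in [(445,113),(597,63),(668,275),(516,326)]])
print('rack',[r(atz('top',T(*c),64)) for c in [(105,241),(416,317),(393,416),(80,344)]])
E
python3 - <<'E'
import cv2
a=cv2.imread('pics/top0.png')[150:200,255:335];cv2.imwrite('pics/t2.png',cv2.resize(a,None,fx=10,fy=10,interpolation=2))
E
```

```text
ball (array([ 569.0538035 , -169.85369525,  115.78423597]), [array([-0. , -0.2]), array([0.2, 0. ])])
grip (array([468.70045964,   9.29711707,  90.0006272 ]), [array([-0., -0.]), array([0.1, 0. ])]) [469.08334582   7.84484784 115.        ]
knob (array([490.71549495, 107.26791147,  87.42091572]), [array([0. , 0.1]), array([-0.1, -0. ])])
hole [ 557. -106.   70.]
topc [array([572., -69.,  70.]), array([ 595., -128.,   70.]), array([ 540., -146.,   70.]), array([520., -89.,  70.])]
foot [array([602., -45.,  12.]), array([ 632., -130.,   12.]), array([ 513., -171.,   12.]), array([483., -86.,  12.])]
rack [array([525., 134.,  64.]), array([487., -31.,  64.]), array([434., -20.,  64.]), array([470., 147.,  64.])]
```

View pics/t2.png

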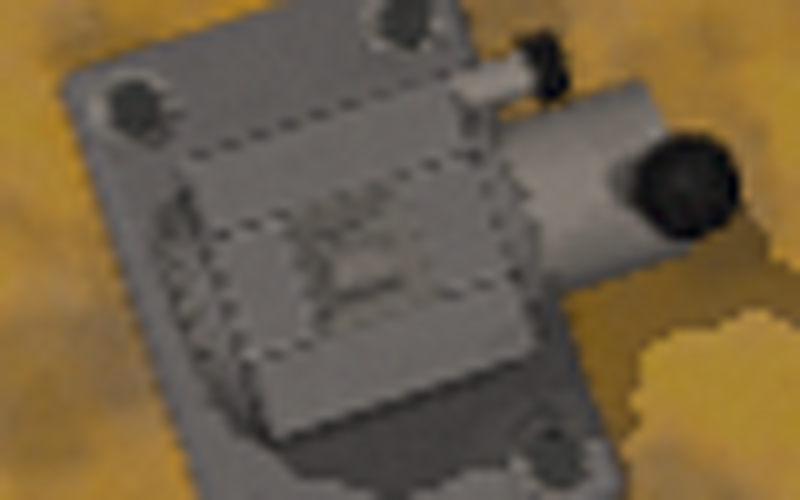

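```bash
python3 - <<'E'
from h import *
for n in('top','side'):
    print(n,ray(n,(256,192)))
# side hose pts vs top hose pts: for each side pt, scan depth, print top px
for uv in [(60,131),(120,145),(170,170),(210,210),(240,245),(270,290),(290,340),(298,378)]:
    o,d=ray('side',uv)
    print(uv,[(int(t),np.round(o+d*t).astype(int).tolist(),np.round(proj('top',o+d*t)[0]).astype(int).tolist()) for t in (200,300,400,500,600,700,800)])
a=cv2.imread('pics/top0.png')[0:300,0:200];cv2.imwrite('pics/t3.png',cv2.resize(a,None,fx=2,fy=2))
E
```

```text
top (array([467.93353937, -41.89925399, 979.62094343]), array([ 0.05999378,  0.00769524, -0.99820751]))
side (array([288.49535962, 768.91467476, 540.95323536]), array([ 0.26553802, -0.84710567, -0.46041004]))
(60, 131) [(200, [420, 613, 470], [-173, 238]), (300, [486, 535, 435], [-130, 197]), (400, [552, 458, 399], [-74, 155]), (500, [617, 380, 364], [-14, 116]), (600, [683, 302, 329], [46, 79]), (700, [749, 224, 293], [102, 47]), (800, [815, 146, 258], [155, 19])]
(120, 145) [(200, [396, 608, 465], [-170, 254]), (300, [450, 528, 428], [-125, 221]), (400, [504, 448, 390], [-67, 187]), (500, [558, 367, 352], [-5, 155]), (600, [612, 287, 314], [56, 125]), (700, [666, 207, 276], [113, 98]), (800, [720, 126, 239], [166, 74])]
(170, 170) [(200, [376, 606, 457], [-165, 267]), (300, [419, 525, 414], [-118, 242]), (400, [463, 444, 372], [-58, 215]), (500, [507, 363, 330], [4, 189]), (600, [550, 281, 288], [64, 165]), (700, [594, 200, 246], [120, 143]), (800, [638, 119, 203], [172, 124])]
(210, 210) [(200, [358, 608, 442], [-160, 278]), (300, [393, 528, 393], [-110, 258]), (400, [428, 448, 34
[... 506 characters left out ...]
 (400, [373, 461, 287], [-35, 268]), (500, [394, 384, 223], [24, 255]), (600, [415, 306, 160], [78, 243]), (700, [436, 229, 96], [127, 232]), (800, [457, 152, 32], [170, 222])]
(290, 340) [(200, [320, 621, 396], [-146, 298]), (300, [336, 547, 324], [-89, 288]), (400, [351, 473, 251], [-29, 277]), (500, [367, 399, 179], [28, 267]), (600, [383, 325, 106], [80, 257]), (700, [399, 251, 34], [125, 248]), (800, [414, 177, -39], [166, 240])]
(298, 378) [(200, [315, 627, 382], [-142, 300]), (300, [328, 555, 303], [-85, 291]), (400, [341, 484, 224], [-25, 281]), (500, [354, 413, 145], [30, 271]), (600, [367, 342, 65], [80, 262]), (700, [380, 271, -14], [123, 254]), (800, [393, 199, -93], [161, 247])]
```

View pics/t3.png

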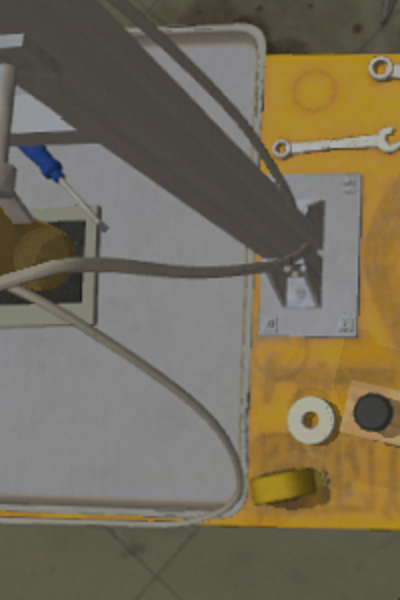

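```bash
python3 -m jog '{"xyz":[[0.46,-0.97,0.3],[0.46,-0.97,0.3],[0.46,-0.97,0.3],[0.46,-0.97,0.3],[0.46,-0.97,0.3],[0.46,-0.97,0.3],[0.46,-0.97,0.3],[0.46,-0.97,0.3],[0.46,-0.97,0],[0.46,-0.97,0]],"angular":[[0,0,0.6],[0,0,0.6],[0,0,0.6],[0,0,0.6],[0,0,0.6],[0,0,0.6],[0,0,0.6],[0,0,0.6],[0,0,0.6],[0,0,0.6]]}' 1
```

```text
time: 1.15
tool_pos: [223.7, 306.8, 272.8]
tcp_rot: [-3.139, 0.007, 1.976]
contact_force: [-0.4, 0.4, 0.6]
grip_width: 16.1
```

```bash
python3 -m jog '{"xyz":[[0.5,-1,0],[0.5,-1,0],[0.5,-1,0],[0.5,-1,0],[0.5,-1,0],[0.5,-1,0],[0.5,-1,0],[0.5,-1,0],[0.5,-1,0],[0.5,-1,0]],"angular":[[0,0,-0.3],[0,0,-0.3],[0,0,0],[0,0,0],[0,0,0],[0,0,0],[0,0,0],[0,0,0],[0,0,0],[0,0,0]]}' && python3 -m jog '{"xyz":[[0.7,-1,0],[0.7,-1,0],[0.7,-1,0],[0.7,-1,0],[0.7,-1,0],[0.7,-1,0],[0.7,-1,0],[0.7,-1,0],[0.7,-1,0],[0.7,-1,0]],"angular":[[0,0,0],[0,0,0],[0,0,0],[0,0,0],[0,0,0],[0,0,0],[0,0,0],[0,0,0],[0,0,0],[0,0,0]]}'
```

```text
time: 2.15
tool_pos: [324.9, 97.6, 272.0]
tcp_rot: [-3.138, 0.007, 1.913]
contact_force: [-0.1, -0.8, 0.4]
grip_width: 0.1
time: 3.15
tool_pos: [467.6, -111.6, 270.5]
tcp_rot: [-3.135, 0.004, 1.912]
contact_force: [-0.7, -0.4, -0.2]
grip_width: 0.5
```

```bash
python3 -m jog '{"xyz":[[0.5,-0.75,0],[0.5,-0.75,0],[0.5,-0.75,-0.5],[0.5,-0.75,-1],[0.5,-0.7,-1],[0,0,-1],[0,0,-1],[0,0,-1],[0,0,0],[0,0,0]],"angular":[[0,0,0],[0,0,0],[0,0,0],[0,0,0],[0,0,0],[0,0,0],[0,0,0],[0,0,0],[0,0,0],[0,0,0]]}' && python3 - <<'E'
from h import *
o=bot.get_obs();print(o['tool_pos'],o['contact_force'])
p=camera_params('wrist');np.save('w1.npy',p,allow_pickle=True)
cv2.imwrite('pics/w1.png',capture('wrist')[:,:,::-1])
crop('side',190,120,350,300,3.3,'s2')
E
```

```text
time: 4.15
tool_pos: [519.7, -191.9, 153.6]
tcp_rot: [-3.132, 0.001, 1.908]
contact_force: [0.1, 0.2, 1.0]
grip_width: 0.3
[ 519.69195987 -191.89533515  153.58639432] [0.08258521 0.17354385 0.96523777]
```

View pics/w1.png

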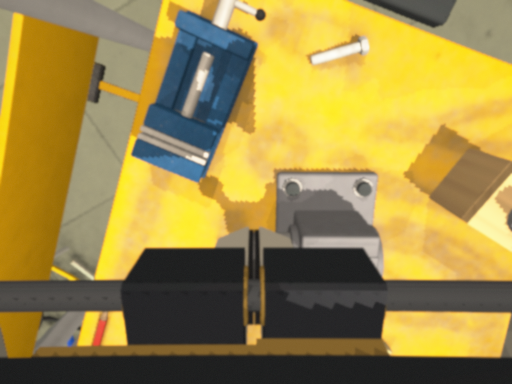

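View pics/s2.png

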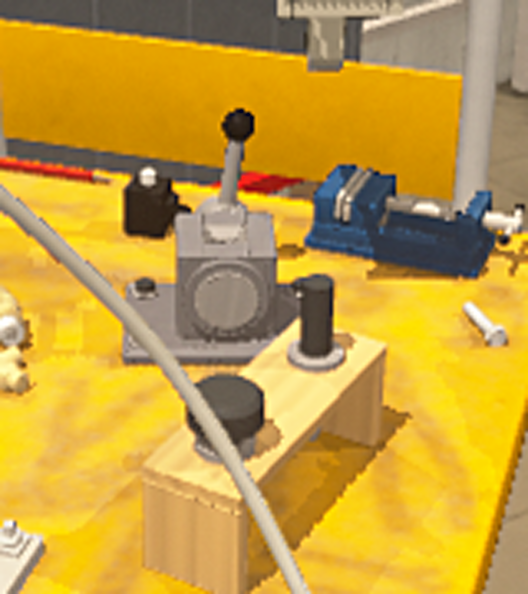

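```bash
python3 -m jog '{"xyz":[[0,0.2,-1],[0,0,-1],[0,0,-1],[0,0,0],[0,0,0],[0.38,0.13,0],[0.38,0.13,0],[0.38,0.13,0],[0.38,0.13,0],[0,0,0]],"angular":[[0,0,0],[0,0,0],[0,0,0],[0,0,0],[0,0,0],[0,0,0],[0,0,0],[0,0,0],[0,0,0],[0,0,0]]}' && python3 -m jog '{"xyz":[[0.38,0.13,0],[0.38,0.13,0],[0.38,0.13,0],[0.38,0.13,0]],"angular":[[0,0,0],[0,0,0],[0,0,0],[0,0,0]]}'
```

```text
time: 5.25
tool_pos: [558.8, -179.1, 104.5]
tcp_rot: [3.137, 0.017, 1.909]
contact_force: [-0.3, 0.5, 0.5]
grip_width: 0.4
time: 5.65
tool_pos: [589.1, -168.1, 103.4]
tcp_rot: [-3.141, 0.015, 1.908]
contact_force: [-3.9, -1.6, -3.5]
grip_width: 0.3
```

```bash
python3 -m jog '{"xyz":[[0,0,-0.4],[0,0,-0.4],[0.25,0.09,0],[0.25,0.09,0],[0,0,0]],"angular":[[0,0,0],[0,0,0],[0,0,0],[0,0,0],[0,0,0]]}'
```

```text
time: 6.15
tool_pos: [600.1, -165.1, 85.3]
tcp_rot: [-3.14, 0.015, 1.909]
contact_force: [-3.0, -2.7, 2.8]
grip_width: 0.3
```

```bash
python3 -m jog '{"xyz":[[0.2,0.07,0],[0.2,0.07,0],[0,0,0]],"angular":[[0,0,0],[0,0,0],[0,0,0]]}'
```

```text
time: 6.45
tool_pos: [600.2, -164.9, 85.2]
tcp_rot: [-3.122, 0.012, 1.909]
contact_force: [-2.8, -2.9, 3.8]
grip_width: 0.6
```

```bash
python3 - <<'E'
from h import *
o=bot.get_obs();print(o['contact_force'],o['tau'],o['tool_pos'])
crop('side',210,120,330,240,5,'s3');crop('top',230,120,350,220,6,'t4')
E
```

```text
[-2.78414616 -2.92127517  3.80415255] [ 2.16042504e+00 -5.31720257e+01 -2.15330672e+01  6.74060024e-01
 -3.56129715e-01  3.44429025e-02] [ 600.18069843 -164.92788011   85.24574442]
```

View pics/s3.png

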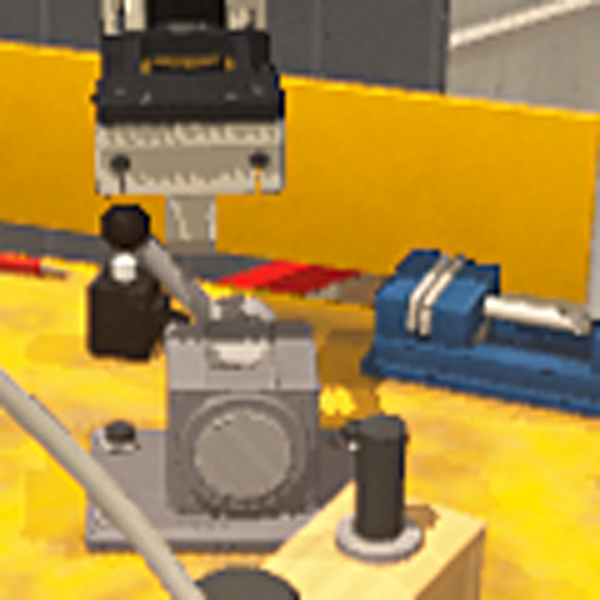

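View pics/t4.png

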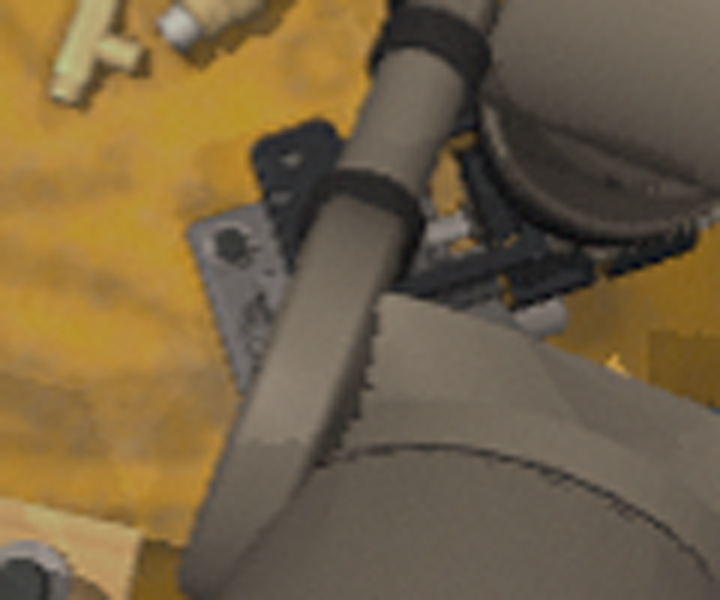

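```bash
python3 - <<'E'
from h import *
y=.335;X=np.array([np.cos(y),np.sin(y),0]);Y=np.array([-np.sin(y),np.cos(y),0]);H=np.array([557.5,-107.5,70])
for q in (.3,.4,.5,.55,.6,.65,.7):
    B=H+X*75*np.sin(q)-Y*62+np.array([0,0,-28+75*np.cos(q)]);print(q,proj('side',B),B)
E
```

```text
0.3 [[247.64387812 158.81424579]] [ 598.81561327 -158.76659422  113.65023668]
0.4 [[244.36040034 159.92347464]] [ 605.46649082 -156.45128331  111.07957455]
0.5 [[241.22058942 161.32446882]] [ 611.84177013 -154.23191397  107.81869214]
0.55 [[239.71512287 162.12940923]] [ 614.90602911 -153.16518072  105.93933915]
0.6 [[238.25797204 163.00093241]] [ 617.87775152 -152.1306614   103.90017112]
0.65 [[236.85295887 163.93652189]] [ 620.74950959 -151.13094178  101.70628489]
0.7 [[235.50373521 164.93348755]] [ 623.51412544 -150.16852063   99.36316405]
```

```bash
python3 -m jog '{"xyz":[[-0.9,-0.3,0],[-0.9,-0.3,0],[0,0,1],[0,0,1],[0,0,1],[-0.3,0.9,1],[-0.3,0.9,1],[-0.5,1,0],[-0.5,1,0],[-0.5,1,0]],"angular":[[0,0,0],[0,0,0],[0,0,0],[0,0,0],[0,0,0],[0,0,0],[0,0,0],[0,0,0],[0,0,0],[0,0,0]]}' && python3 -m jog '{"xyz":[[-0.5,1,0],[-0.5,0.9,0],[-0.3,0.6,0],[0,0,0]],"angular":[[0,0,0],[0,0,0],[0,0,0],[0,0,0]]}' -0.1; python3 - <<'E'
from h import *
o=bot.get_obs();print(o['tool_pos'],o['contact_force'])
cv2.imwrite('pics/w2.png',capture('wrist')[:,:,::-1])
print(proj('wrist',[[469,8.5,113],[469,8.5,66],[557.5,-107.5,70]]))
E
```

```text
time: 7.55
tool_pos: [527.8, -76.5, 191.1]
tcp_rot: [3.137, 0.014, 1.903]
contact_force: [0.2, 0.4, 0.0]
grip_width: 0.6
time: 7.95
tool_pos: [502.2, -20.4, 192.7]
tcp_rot: [3.129, 0.013, 1.906]
contact_force: [0.6, -0.6, -1.1]
grip_width: 27.8
[502.16701649 -20.44838301 192.68771537] [ 0.59711508 -0.57131922 -1.05739149]
[[311.05834408 165.0622392 ]
 [302.94293915 150.74083035]
 [140.60765771 202.83028313]]
```

View pics/w2.png

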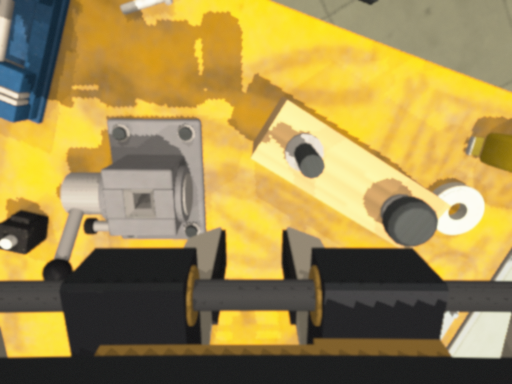

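```bash
python3 -m jog '{"xyz":[[-0.8,0.7,0],[-0.8,0.7,0],[0,0,0],[0,0,-1],[0,0,-1],[0,0,0]],"angular":[[0.1,-0.1,0],[0,0,0],[0,0,0],[0,0,0],[0,0,0],[0,0,0]]}' && python3 - <<'E'
from h import *
o=bot.get_obs();print(o['tool_pos'],o['tcp_rot'],o['grip_width'])
cv2.imwrite('pics/w3.png',capture('wrist')[:,:,::-1])
print(proj('wrist',[[469,8.5,113],[469,8.5,66],[557.5,-107.5,70]]))
E
```

```text
time: 8.6
tool_pos: [476.6, 2.6, 153.0]
tcp_rot: [3.106, 0.012, 1.902]
contact_force: [-0.2, -0.0, 0.1]
grip_width: 50.6
[476.6039548    2.64726003 153.0497172 ] [3.10639775 0.01194384 1.90198588] 50.550874182861826
[[268.37307171 204.76887751]
 [266.67471215 180.33461138]
 [ 86.79737925 237.56066791]]
```

View pics/w3.png

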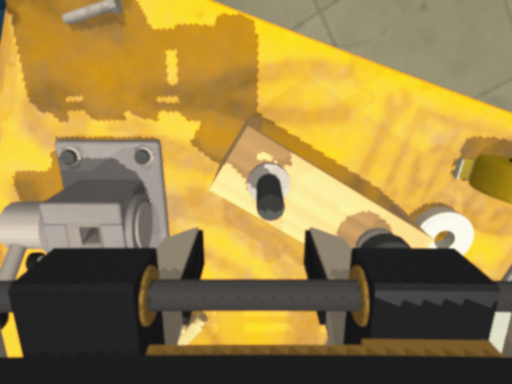

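```bash
cat >> h.py <<'E'
from scipy.spatial.transform import Rotation as Ro
def lev(yaw=None):
    o=bot.get_obs();R=Ro.from_euler('xyz',o['tcp_rot']).as_matrix();z=R[:,2]
    print('pos',o['tool_pos'].round(1),'level rows',(np.degrees(np.cross(z,[0,0,-1]))/6).round(2),'tilt',np.arccos(-z[2]).round(3),o['grip_width'],o['contact_force'].round(1))
E
python3 -c "
from h import *
lev()"
```

```text
pos [477.4   2.5 154.3] level rows [0.   0.37 0.  ] tilt 0.039 50.53783322071141 [-0.5  0.8  0.3]
```

```bash
python3 -m jog '{"xyz":[[-0.4,0.3,0],[0,0,0]],"angular":[[0,0.37,0],[0,0,0]]}' && python3 -c "
from h import *
lev()"
```

```text
time: 8.85
tool_pos: [471.4, 7.2, 155.8]
tcp_rot: [3.14, 0.001, 1.901]
contact_force: [-0.1, 0.4, 0.4]
grip_width: 50.6
pos [471.4   7.2 155.8] level rows [0.01 0.02 0.  ] tilt 0.002 50.61188622353012 [-0.1  0.4  0.4]
```

```bash
python3 -m jog '{"xyz":[[-0.15,0.1,-0.8],[0,0,-1],[0,0,-1],[0,0,-0.8],[0,0,0]],"angular":[[0,0,0],[0,0,0],[0,0,0],[0,0,0],[0,0,0]]}' && python3 - <<'E'
from h import *
lev()
cv2.imwrite('pics/w4.png',capture('wrist')[:,:,::-1])
crop('side',210,120,350,260,4,'s4')
E
```

```text
time: 9.35
tool_pos: [475.6, 6.2, 86.7]
tcp_rot: [3.124, 0.009, 1.9]
contact_force: [-1.1, 0.1, -0.1]
grip_width: 50.5
pos [475.6   6.2  86.7] level rows [0.03 0.19 0.  ] tilt 0.02 50.451267702794624 [-1.1  0.1 -0.1]
```

View pics/w4.png

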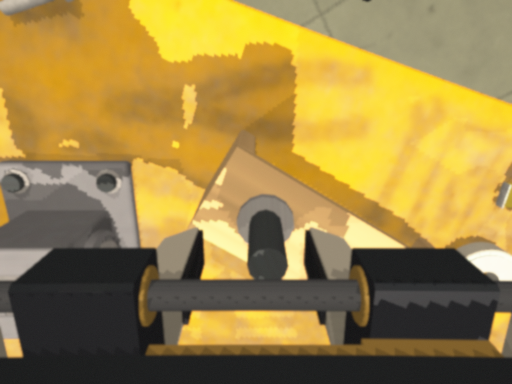

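View pics/s4.png

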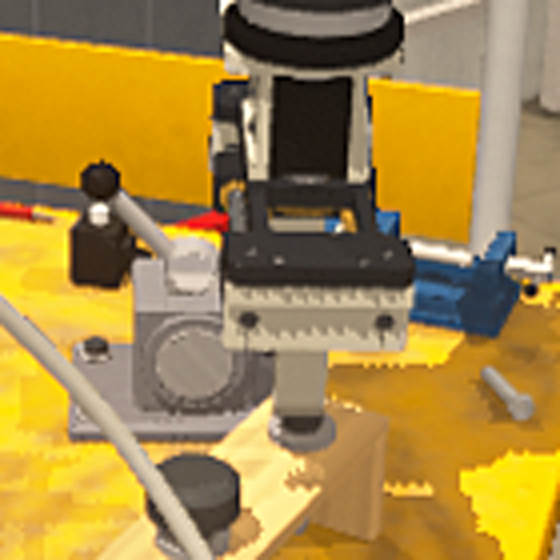

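```bash
python3 -m jog '{"xyz":[[-0.33,0.12,-0.4],[0,0,0]],"angular":[[0.03,0.19,0],[0,0,0]]}' && python3 -c "
from h import *
lev()"
```

```text
time: 9.65
tool_pos: [471.1, 8.3, 81.8]
tcp_rot: [3.137, 0.002, 1.9]
contact_force: [-0.1, 0.1, -0.1]
grip_width: 50.6
pos [471.1   8.3  81.8] level rows [0.01 0.05 0.  ] tilt 0.005 50.578089440904236 [-0.1  0.1 -0.1]
```

```bash
python3 -m jog '{"xyz":[[-0.15,0,-0.25],[0,0,0]],"angular":[[0,0.05,0],[0,0,0]]}' && python3 -m jog '{"xyz":[[0,0,0],[0,0,0],[0,0,0],[0,0,0],[0,0,0],[0,0,0]],"angular":[[0,0,0],[0,0,0],[0,0,0],[0,0,0],[0,0,0],[0,0,0]]}' 1 && python3 -c "
from h import *
lev()"
```

```text
time: 9.85
tool_pos: [468.5, 8.2, 77.2]
tcp_rot: [3.141, 0.001, 1.9]
contact_force: [-0.5, -0.2, -0.7]
grip_width: 50.5
time: 10.45
tool_pos: [468.8, 8.3, 77.7]
tcp_rot: [3.14, 0.002, 1.901]
contact_force: [0.5, 0.5, -0.8]
grip_width: 16.1
pos [468.8   8.3  77.7] level rows [0.01 0.02 0.  ] tilt 0.002 16.114502374905914 [ 0.5  0.5 -0.8]
```

```bash
python3 -m jog '{"xyz":[[0,0,0],[0,0,0]],"angular":[[0,0,0],[0,0,0]]}' && python3 -m jog '{"xyz":[[0,0,0.5],[0,0,1],[0,0,1],[0,0,1],[0,0,1],[0,0,0]],"angular":[[0,0,0],[0,0,0],[0,0,0],[0,0,0],[0,0,0],[0,0,0]]}' && python3 - <<'E'
from h import *
lev()
cv2.imwrite('pics/w5.png',capture('wrist')[:,:,::-1])
crop('side',210,100,350,240,4,'s5')
E
```

```text
time: 10.65
tool_pos: [468.8, 8.3, 77.7]
tcp_rot: [3.14, 0.002, 1.901]
contact_force: [-0.6, 0.3, 0.9]
grip_width: 16.5
time: 11.25
tool_pos: [467.7, 8.3, 173.1]
tcp_rot: [3.142, 0.001, 1.901]
contact_force: [0.3, -0.8, -1.5]
grip_width: 16.1
pos [467.7   8.3 173.1] level rows [0.01 0.   0.  ] tilt 0.001 16.09496113437224 [ 0.3 -0.8 -1.5]
```

View pics/w5.png

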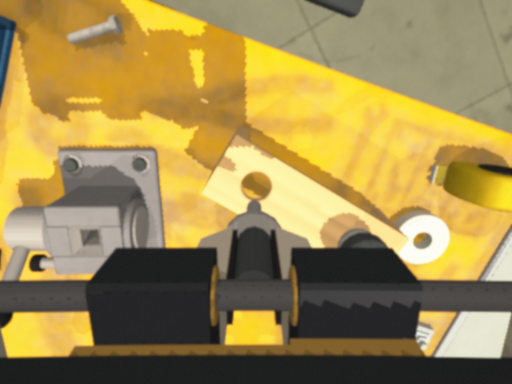

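View pics/s5.png

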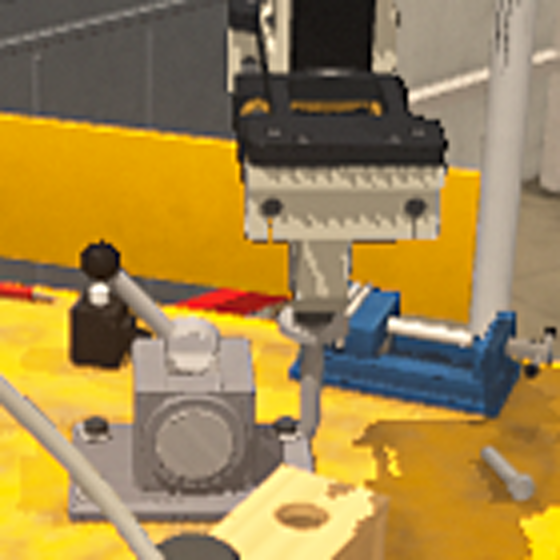

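```bash
python3 - <<'E'
from h import *
for z in (159,150,105):
    p=proj('side',[467.7,8.3,z])[0];print(z,(p-[210,100])*4,proj('wrist',[467.7,8.3,z])[0])
E
```

```text
159 [313.96805344 324.02450321] [252.4581113  239.35047541]
150 [313.1722433  342.45530329] [252.50628093 232.28098694]
105 [309.30654733 432.06881399] [252.69452677 204.62586588]
```

```bash
python3 - <<'E'
from h import *
a=cv2.imread('pics/w5.png')[200:270,50:150];cv2.imwrite('pics/w5c.png',cv2.resize(a,None,fx=8,fy=8,interpolation=2))
print(atz('wrist',(92,237),70))
E
```

```text
[ 548.65213426 -102.21771108   70.        ]
```

View pics/w5c.png

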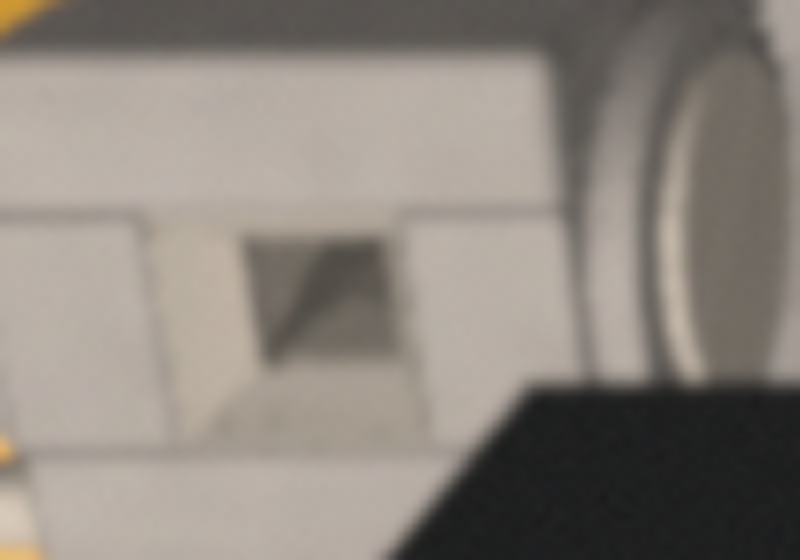

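```bash
python3 - <<'E'
from h import *
C=[(140,210),(405,208),(435,455),(165,455)]
P=np.array([atz('wrist',(50+(x+.0)/8,200+y/8),70) for x,y in C]);print(P.round(1),P.mean(0),np.linalg.norm(P-np.roll(P,1,0),axis=1))
E
```

```text
[[ 545.5 -122.5   70. ]
 [ 536.9  -97.6   70. ]
 [ 563.2  -89.1   70. ]
 [ 572.  -115.2   70. ]] [ 554.40017895 -106.08049883   70.        ] [27.49873822 26.30531225 27.75053546 27.54183243]
```

```bash
python3 -m jog '{"xyz":[[0.6,-0.8,0],[0.63,-0.83,0],[0.63,-0.83,0],[0.63,-0.83,0],[0.63,-0.83,0],[0.63,-0.83,0],[0.5,-0.7,0],[0,0,0]],"angular":[[0,0,0],[0,0,0],[0,0,0],[0,0,0],[0,0,0],[0,0,0],[0,0,0],[0,0,0]]}' && python3 -c "
from h import *
lev()"
```

```text
time: 12.15
tool_pos: [547.5, -107.0, 158.6]
tcp_rot: [-3.12, -0.013, 1.902]
contact_force: [-0.2, 0.2, -0.8]
grip_width: 16.3
pos [ 547.5 -107.   158.6] level rows [-0.05 -0.23 -0.  ] tilt 0.025 16.265220635302363 [-0.2  0.2 -0.8]
```

```bash
python3 -m jog '{"xyz":[[0.4,0,0.2],[0,0,0]],"angular":[[-0.05,-0.23,0],[0,0,0]]}' && python3 - <<'E'
from h import *
lev()
o=bot.get_obs();t=o['tool_pos'];print(proj('wrist',[[t[0],t[1],t[2]-68],[555.5,-106.5,70]]),(proj('side',[[t[0],t[1],t[2]-68],[555.5,-106.5,70]])-[210,100])*5)
cv2.imwrite('pics/w6.png',capture('wrist')[100:300,150:350,::-1].repeat(3,0).repeat(3,1))
crop('side',210,100,330,220,5,'s6')
E
```

```text
time: 12.35
tool_pos: [554.6, -106.1, 160.4]
tcp_rot: [-3.139, -0.002, 1.901]
contact_force: [0.6, -0.2, -0.9]
grip_width: 16.4
pos [ 554.6 -106.1  160.4] level rows [-0.01 -0.03 -0.  ] tilt 0.003 16.417771504095175 [ 0.6 -0.2 -0.9]
[[253.5311264  201.43191283]
 [252.60779035 192.30506936]] [[249.68124343 404.32706128]
 [247.14484618 452.25607936]]
```

View pics/w6.png

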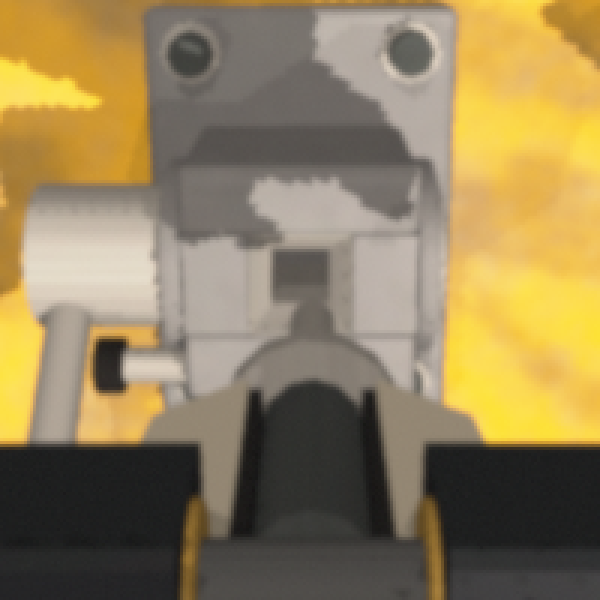

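View pics/s6.png

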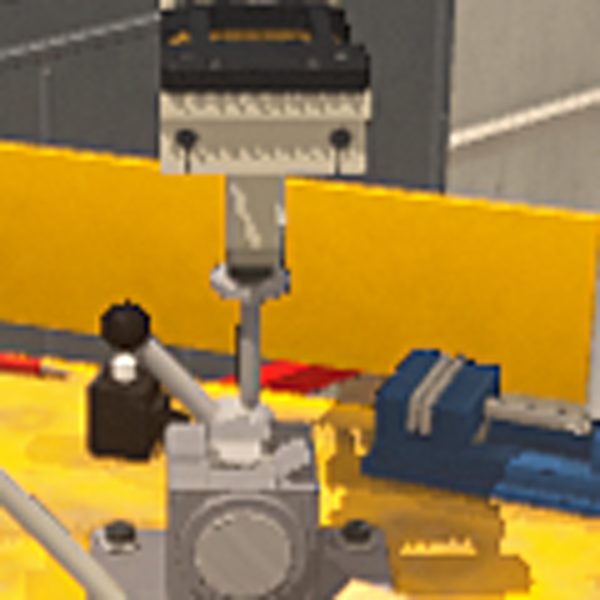

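```bash
python3 - <<'E'
from h import *
C=[(250,237),(350,236),(354,335),(247,336)]
P=np.array([atz('wrist',(150+x/3,100+y/3),70) for x,y in C]);print(P.round(1),P.mean(0),np.linalg.norm(P-np.roll(P,1,0),axis=1))
lev()
E
```

```text
[[ 549.2 -123.2   70. ]
 [ 540.9  -99.8   70. ]
 [ 565.4  -89.9   70. ]
 [ 574.6 -115.8   70. ]] [ 557.52771267 -107.16295787   70.        ] [26.3873339  24.85748677 26.38788491 27.39800852]
pos [ 553.8 -105.8  160.2] level rows [-0.02 -0.05 -0.  ] tilt 0.005 16.255099403930497 [ 0.1  0.1 -1.2]
```

```bash
python3 -m jog '{"xyz":[[0.2,-0.08,0],[0,0,-0.4],[0,0,-0.4],[0,0,0]],"angular":[[-0.02,-0.05,0],[0,0,0],[0,0,0],[0,0,0]]}' && python3 -c "
from h import *
lev()"
```

```text
time: 12.85
tool_pos: [557.4, -106.1, 143.2]
tcp_rot: [3.141, 0.001, 1.903]
contact_force: [-0.9, 0.3, -1.3]
grip_width: 16.4
pos [ 557.4 -106.1  143.2] level rows [0.   0.01 0.  ] tilt 0.001 16.359104738905017 [-0.9  0.3 -1.3]
```

Good. Tip is at about z 75, over the hole; continue down slowly.

```bash
python3 -m jog '{"xyz":[[0,-0.06,-0.4],[0,0,-0.4],[0,0,-0.4],[0,0,0]],"angular":[[0,0,0],[0,0,0],[0,0,0],[0,0,0]]}' && python3 -c "
from h import *
lev()"
```

```text
time: 13.25
tool_pos: [556.9, -107.2, 116.3]
tcp_rot: [-3.141, -0.0, 1.903]
contact_force: [0.2, 0.5, -1.2]
grip_width: 16.6
pos [ 556.9 -107.2  116.3] level rows [-0. -0. -0.] tilt 0.001 16.586002446800915 [ 0.2  0.5 -1.2]
```

```bash
python3 -m jog '{"xyz":[[0,0,-0.4],[0,0,-0.4],[0,0,-0.3],[0,0,0]],"angular":[[0,0,0],[0,0,0],[0,0,0],[0,0,0]]}' && python3 -c "
from h import *
lev()"
```

```text
time: 13.65
tool_pos: [556.8, -107.3, 92.2]
tcp_rot: [-3.141, -0.0, 1.903]
contact_force: [-0.9, -0.4, -0.3]
grip_width: 16.5
pos [ 556.8 -107.3   92.2] level rows [-0.   -0.01 -0.  ] tilt 0.001 16.505385956835543 [-0.9 -0.4 -0.3]
```

```bash
python3 -m jog '{"xyz":[[0,0,-0.25],[0,0,-0.15],[0,0,0]],"angular":[[0,0,0],[0,0,0],[0,0,0]]}' && python3 - <<'E'
from h import *
lev()
cv2.imwrite('pics/w7.png',capture('wrist')[100:300,150:350,::-1].repeat(3,0).repeat(3,1))
crop('side',210,120,330,220,6,'s7')
E
```

```text
time: 13.95
tool_pos: [557.2, -107.4, 83.8]
tcp_rot: [3.141, 0.0, 1.903]
contact_force: [0.1, 0.2, -0.5]
grip_width: 16.3
pos [ 557.2 -107.4   83.8] level rows [-0.  0.  0.] tilt 0.0 16.269446843935985 [ 0.1  0.2 -0.5]
```

View pics/w7.png

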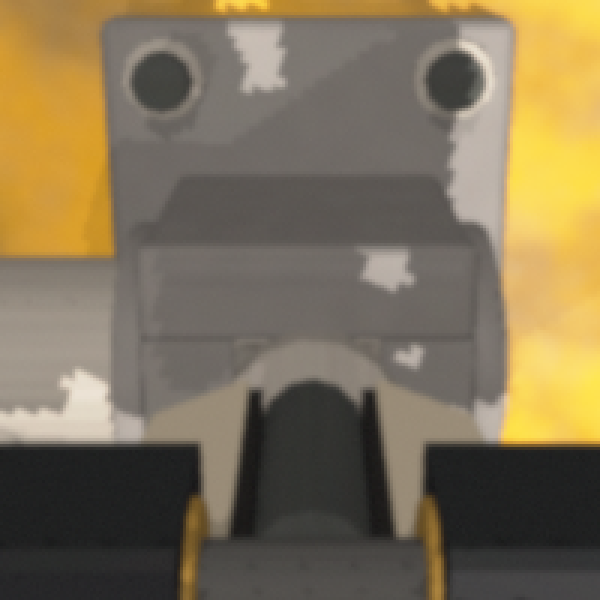

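View pics/s7.png

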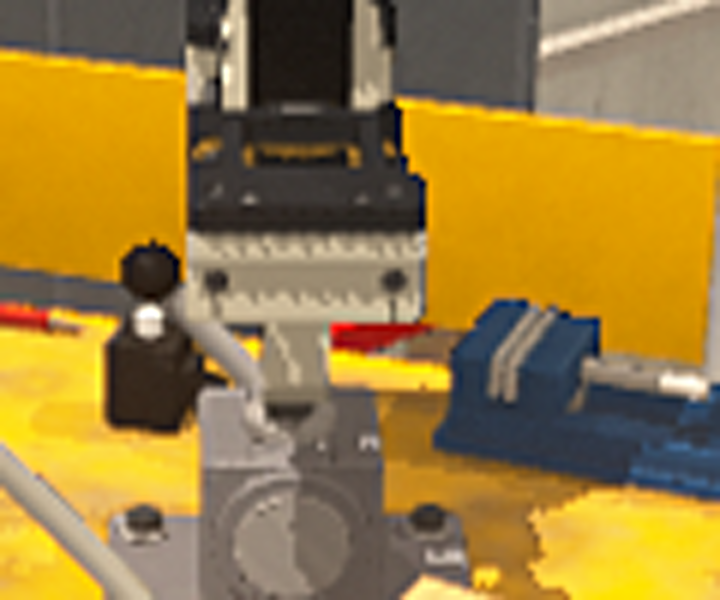

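```bash
python3 -m jog '{"xyz":[[0,0,0],[0,0,0],[0,0,0],[0,0,0],[0,0,0]],"angular":[[0,0,0],[0,0,0],[0,0,0],[0,0,0],[0,0,0]]}' 0.1 && python3 -m jog '{"xyz":[[0,0,0.5],[0,0,1],[0,0,1],[0,0,1],[0,0,1],[0,0,1],[0,0,0]],"angular":[[0,0,0],[0,0,0],[0,0,0],[0,0,0],[0,0,0],[0,0,0],[0,0,0]]}' && python3 - <<'E'
from h import *
lev()
cv2.imwrite('pics/w8.png',capture('wrist')[:,:,::-1])
crop('side',210,120,330,220,6,'s8')
print(proj('wrist',[[557.5,-107.4,119],[557.5,-107.4,72]]),(proj('side',[[557.5,-107.4,119],[557.5,-107.4,72]])-[210,120])*6)
E
```

```text
time: 14.55
tool_pos: [558.0, -107.6, 85.3]
tcp_rot: [3.139, 0.002, 1.903]
contact_force: [0.4, 0.2, 0.8]
grip_width: 41.1
time: 15.25
tool_pos: [557.5, -107.5, 203.4]
tcp_rot: [3.138, 0.003, 1.903]
contact_force: [0.9, 0.3, -0.2]
grip_width: 40.9
pos [ 557.5 -107.5  203.4] level rows [0.01 0.04 0.  ] tilt 0.004 40.93741223813884 [ 0.9  0.3 -0.2]
[[252.67577433 196.52238951]
 [252.82493535 178.66846454]] [[293.47471249 291.83050441]
 [291.8900767  415.57830069]]
```

View pics/w8.png

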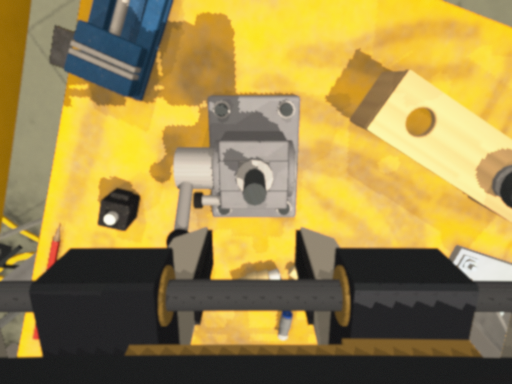

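View pics/s8.png

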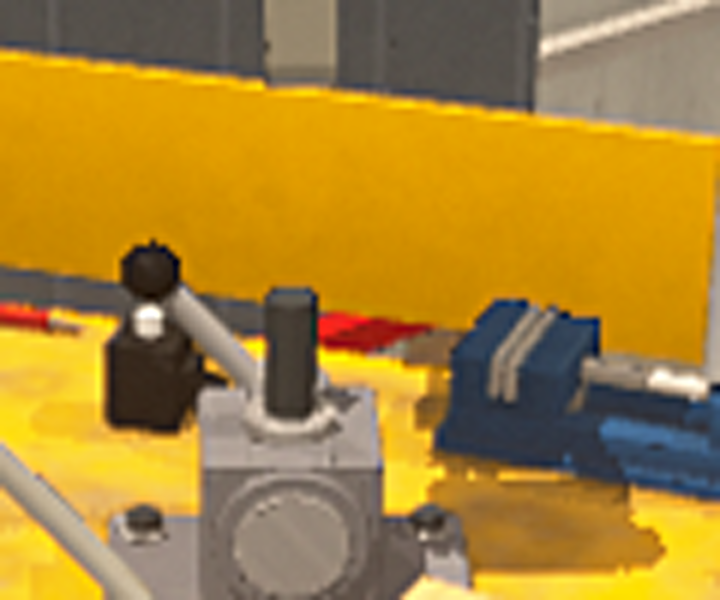

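```bash
python3 -c "
from plant import bot
print(bot.close_job())"
```

```text
the job is handed in; nothing more can be done
None
```

The job is done and handed in at about 15.4 s; no verdict was reported.

- **Lever:** I pushed it over with the closed fingers until it stopped moving. The side camera put the ball at (235,165), against (235.5,164.9) expected at 0.70 rad, and it had not moved in the last picture.
- **Locking pin:** I took it from the rack, lowered it through the hole and let go. In the last side picture the grip top and collar are within about 2 enlarged pixels (under 1 mm) of where they should be for a fully home, upright pin.
- **Knob pin:** I never went near it. It was still in the rack in the last wrist picture.
- **Robot:** The gripper was raised clear, with its tip at 203 mm, and contact force was about zero.

Some readings disagreed. The jaws showed about 16 mm on the 18 mm grip, although the hold was firm. An early oblique wrist view put the hole about 3 mm off, so I used the closer view and the top camera, which agreed within 1 mm. The arm also drifted several millimetres on fast moves, which I corrected before grasping and inserting.

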